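# Start the bench polisher at speed five

## Task

Start the bench polisher at speed five. With a fingertip, push the nose of the pointer selector on the speed box round clockwise, click by click, to the fifth mark after the square off mark, without running past it; only then press the round button of the start box fully down and let it come back up. Push gently and do not pinch the selector or pick anything up, and leave the dish, scraper, block and bottle where they are.

Things in the scene. Friction and masses are not known exactly. Their poses are not given: they have to be found in the camera images.
- speedbox: Grey speed control box fixed to the bench, 150 x 150 mm, flat black top 60 mm above the bench, the pointer selector in the middle. Origin: centre of its underside, on the bench; z up; x points from its vent-slot side (nearer the robot) to the far side. It can stand at either side of the bench, turned up to about 0.5 rad.
- selector (a joint): Selector angle, rad: 0 at off, growing clockwise from above, 0.5236 (30 degrees) a click; speed 5 is 2.618; stops at 0 and 3.665. Starts at off, 1 or 2. Detents hold it at each mark: moving on takes up to about 0.11 N m (3 N at 38 mm from the axis); past half way it snaps to the next mark by itself.
- selector_hub (a point): On the selector's vertical axis at its top face, 86 mm above the bench, 26 mm above the box top. The selector is a grey hub 40 mm in diameter with one straight nose, 10 mm wide, upright flat sides, reaching 46 mm from the axis; both fill the height 2 to 26 mm above the box top. A white line along the nose shows where it points. The point's x axis points along the nose.
- selector_nose (a point): Outer end of the selector's nose, on its centre line, at its top face (46 mm from the axis, 86 mm above the bench).
- off_mark (a point): Centre of the square white off mark (10 mm) printed flat on the speed box, 58 mm from the selector's axis, 105 degrees anticlockwise (from above) of the box's x axis. Seven thin white bars (13 x 3 mm), speeds 1 to 7, follow it clockwise as seen from above, every 30 degrees, 58 mm from the axis; the fifth lies 45 degrees clockwise of the box's x axis.
- startbox: Grey start box fixed to the bench, 90 x 90 mm, top 50 mm above the bench, with one round push button in the middle of its top. Origin: centre of its underside; z up. It stands at the other side of the bench from the speed box.
- start_button (a joint): Travel of the start button in m: 0 up, 0.006 fully down. A spring brings it back; fully down takes about 5 N, and it counts as pressed from 0.0045.
- start_button_top (a point): Centre of the top face of the round black button (32 mm in diameter), 72 mm above the bench when up, in an aluminium collar 62 mm above the bench; it moves down as it is pressed; straight down is the pressing direction.
- dish: Bystander: small open aluminium dish, 68 mm across, 18 mm high, loose. Origin: centre of its underside.
- scraper: Bystander: hand tool with dark wooden handle and steel blade, 160 mm long, lying loose on the bench. Origin: underside, middle.
- block: Bystander: loose black soldering block 80 x 55 x 24 mm with a round silver pendant on top, about 33 mm high in all. Origin: centre of its underside.
- bottle: Bystander: amber glass bottle 44 mm in diameter, 85 mm high, loose and upright. Origin: centre of its underside.
Things that resemble listed ones, but are neither listed nor needed, are in the scene too. What is shaped like the startbox but pink is not meant.

How it is judged:
By the outcome, as a careful person would: the job done as asked, in the order asked, and still so for the second after the job is handed in, with the robot touching nothing.
It also fails if it takes over 54 s, if anything falls off the work surface, if the arm or the gripper's body presses on something with over 40 N, if the wrist force passes 120 N, or if a joint passes its speed limit or range.

## Robot

A 6-joint arm with a two-finger parallel gripper is mounted at the origin on the work surface. World frame = base frame: x ahead of the robot, y to its left, z up, the work surface at z = 0. Lengths are in mm, angles in rad, forces in N, time in s.
With the tool pointing down it reaches from about 400 to 925 mm from the base axis. Payload 12.5 kg.
Tool frame: the origin (TCP) lies midway between the tips of the shut fingers; the grasp point (between the pads) lies 19 mm behind it (env.grip_depth is the distance from the TCP to the grasp point, in mm); z points along the fingers, y is the line along which they close (so a half turn about z gives the same grasp; the last joint's range is limited). The gripper opens to 95 mm and grips with 3 to 60 N. Pads are 20 mm wide; open, the fingers measure 119 mm over their backs; the gripper's body (75 mm by 180 mm) begins 59 mm behind the grasp point.
Start: joints at [1.179, 0.491, 1.559, -0, 1.092, -0.106], TCP at [176.187, 599.673, 191.861] pointing down, gripper open.
Joint ranges: [-3.1, 3.1], [-0.84, 2.19], [0.05, 2.79], [-1.13, 4.28], [0.06, 2.93], [-2.69, 2.69]. Speed limits (rad/s): [2.22, 2.22, 2.79, 3.14, 3.14, 3.14].

## Interface

Orientations are given as [roll, pitch, yaw] about the fixed x, y, z axes, in that order (R = Rz(yaw) Ry(pitch) Rx(roll)).
In Python, from cell import monitor, viewer, order, env gives the robot as it stands.
- The arm moves only by the tool move_arm, never from a script. Its argument "moves" is one flat list of numbers, 4 for each row, row after row: the shift along the tool's x, y, z normalised to -1 to 1, where 1 is 0.15 m, then the turn about the tool's z normalised to -1 to 1, where 1 is pi/2 rad. A call has 1 to 10 rows; each row shifts and turns the commanded pose from where the row before left it, along the tool's axes as they then stand; what a row does not reach is not made up. A row lasts 1/8 s, in which the tool goes at most 62.5 mm and 10.7 degrees, less where a joint would pass 70% of its speed; a pose out of reach is approached as far as the arm can. A call with a number of a shift or a turn outside -1 to 1 is refused whole. A call with a gripper value outside its range is refused whole. "claw" is the finger opening in mm, from 0 to 95.1, set as the call begins (left out, the last holds). The fingers move at their own pace and stop on an object; the grip force is fixed at half the most. Time passes only in rows, so rows that do not move let the fingers close. It gives the time, the measured TCP pose, the force, the opening and the grip force at its end, in the units of the state.
- monitor.state(): the state, without advancing time (a new reading comes with each control period).
- viewer.read_camera(name): name is "scene" or "top" or "wrist"; returns the picture (420x560x3 uint8, red, green, blue); there is no depth.
- viewer.camera_info(name): a dict with "K" (3x3 intrinsics, pixels), "camera_from_world" (4x4, takes a point from world to camera coordinates). Camera axes: x right, y down, z forward; pixel columns grow to the right and rows downward; lengths in mm; the calibration is good to about 2 mm. A picture is of the moment at which its call begins: read the wrist's pose just before it. camera_info takes no time and is no camera call; for the wrist camera it gives the pose at the moment of the call.
- order.job_done(): hands the job in; it is judged then, once.
The state is a dict: "t": time; "joints": joint angles; "qvel": joint speeds; "tau": joint torques, N m; "eef_pos": TCP position; "tcp_rot": TCP orientation; "ft_force": force on the tool from outside, world axes, zero at the start; "moment": the same for the moment, N m; "opening": opening from 0.0 (shut) to 1.0 (fully open); "grip_force": force on a finger pad.
Only numpy, scipy, OpenCV 4.12 (cv2) and the standard library are available. Lean on these libraries where they do the work, as an engineer would, in place of code of your own. Each camera call takes 0.05 s, during which the arm holds its last target. There are 200 camera calls.

## Working session

There is one attempt and no reset: what is moved stays moved. The work goes in short steps, Python scripts to look and compute and a tool call to move; the robot and the scene stay as the last step left them, time stands still between calls to the robot, and variables do not carry over. Pictures are saved under pics/ and viewed, at most 10 in all, crops included, and the job is handed in when it is done.

Besides the shell and the picture viewer there is one more tool, called after "Emit:" as name(argument=value, ...) on one line, values as JSON. move_arm: Moves the arm, as the interface text tells. Scaled input: -1 to 1 covers 0.15 m each way for a shift and pi/2 rad each way for a turn. Its arguments: {"type":"object","properties":{"moves":{"type":"array"},"claw":{"type":"number"}},"required":["moves"]}

```bash
mkdir -p pics; ls
python3 - <<'E'
from cell import monitor, viewer, order, env
import cv2
print(monitor.state())
for n in("scene","top"):
    cv2.imwrite(f"pics/{n}0.png",viewer.read_camera(n)[:,:,::-1]); print(viewer.camera_info(n))
E
```

```text
pics
{'t': 0.0, 'joints': array([ 1.17934187e+00,  4.91557348e-01,  1.55946614e+00, -5.76379551e-06,
        1.09168244e+00, -1.05586843e-01]), 'qvel': array([-0.00011365, -0.00049284, -0.00074424,  0.00058596,  0.00088453,
       -0.00015627]), 'tau': array([-1.39341719e-03, -6.12623334e+01, -2.58196807e+01,  6.92570047e-02,
        4.80562309e-02, -8.86348062e-05]), 'eef_pos': array([176.11073293, 599.39035352, 191.25738664]), 'tcp_rot': array([-3.14048505e+00, -1.12244939e-04,  2.85572764e+00]), 'ft_force': array([-0.97809645,  0.16590805,  0.71336452]), 'moment': array([ 0.01499314, -0.00685812,  0.08542501]), 'grip_force': 0.0, 'opening': 1.0004679477146483}
{'K': array([[432.42492697,   0.        , 280.21661811],
       [  0.        , 432.42492697, 211.18775747],
       [  0.        ,   0.        ,   1.        ]]), 'camera_from_world': array([[-4.42250282e-01,  8.96670440e-01, -1.99200838e-02,
         2.99279421e+02],
       [ 5.56734836e-01,  2.57040737e-01, -7.89921757e-01,
        -2.27735321e+02],
       [-7.03179216e-01, -3.60433324e-01, -6.12884009e-01,
         1.54871485e+03],
       [ 0.00000000e+00,  0.00000000e+00,  0.00000000e+00,
         1.00000000e+00]])}
{'K': array([[420.26043652,   0.        , 286.83496044],
       [  0.        , 420.26043652, 216.70446717],
       [  0.        ,   0.        ,   1.        ]]), 'camera_from_world': array([[-4.71562046e-02, -9.98882827e-01,  3.06442070e-03,
        -2.79217564e+01],
       [-9.70792377e-01,  4.51071680e-02, -2.35642746e-01,
         6.00138955e+02],
       [ 2.35241265e-01, -1.40869338e-02, -9.71834917e-01,
         9.56810125e+02],
       [ 0.00000000e+00,  0.00000000e+00,  0.00000000e+00,
         1.00000000e+00]])}
```

View pics/top0.png

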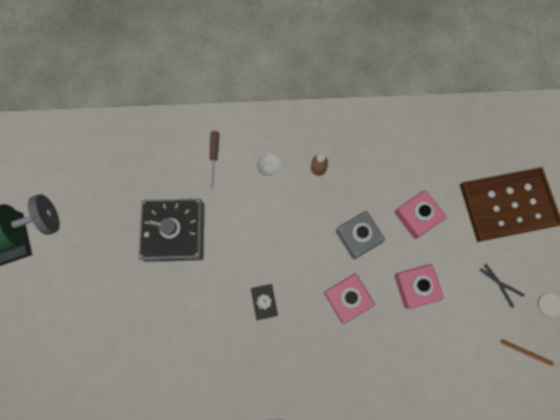

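View pics/scene0.png

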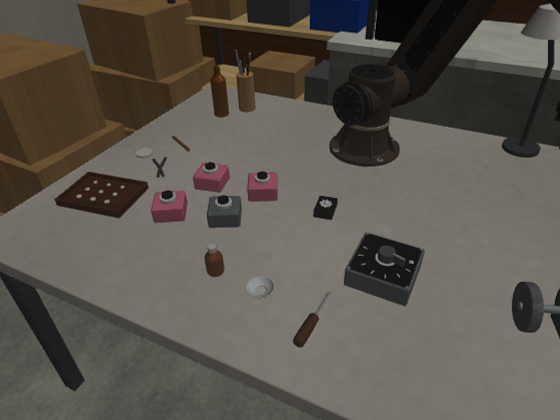

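The top view shows the speed box at about (170,229), the grey start box at about (360,234) and its button at (362,232). The scene view shows them at (386,263) and (224,210). I'll zoom in on both.

```bash
cat > h.py <<'E'
import numpy as np
from cell import monitor, viewer, order, env
T={n:viewer.camera_info(n) for n in("scene","top")}
def ray(info,uv):
    M=info["camera_from_world"];R,t=M[:3,:3],M[:3,3]
    return -R.T@t, R.T@np.linalg.solve(info["K"],[uv[0],uv[1],1.])
def plane(info,uv,z):
    c,d=ray(info,uv); return c+d*(z-c[2])/d[2]
def tri(i1,u1,i2,u2):
    (a,d),(b,e)=ray(i1,u1),ray(i2,u2)
    s=np.linalg.lstsq(np.c_[d,-e],b-a,rcond=None)[0]
    p,q=a+s[0]*d,b+s[1]*e
    return (p+q)/2,np.linalg.norm(p-q)
E
python3 - <<'E'
import cv2,numpy as np
t=cv2.imread('pics/top0.png');s=cv2.imread('pics/scene0.png')
def c(im,x,y,w,h): return cv2.resize(im[y:y+h,x:x+w],(390,300),interpolation=cv2.INTER_CUBIC)
a=np.vstack([np.hstack([c(t,126,190,91,70),c(s,340,228,91,70)]),np.hstack([c(t,315,198,91,70),c(s,179,175,91,70)])])
cv2.imwrite('pics/crop0.png',np.clip(a*1.5,0,255).astype('uint8'))
E
```

```text
(no output)
```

View pics/crop0.png

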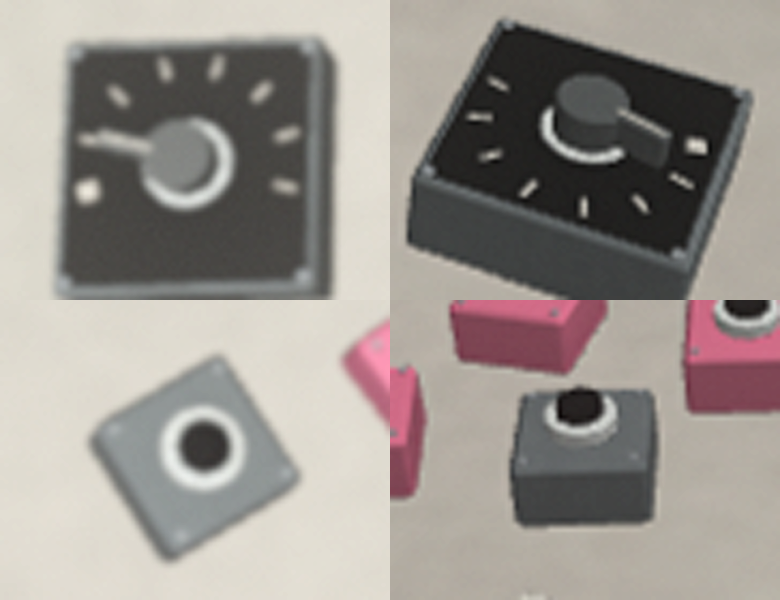

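The crop shows the selector at mark 1. The off square is at crop (88,191) and mark 5 at (262,92). I'll triangulate the marks and the button.

Run:
```python
from h import *
from scipy.optimize import least_squares
k=390/91
tp=np.array([(88,191),(84,140),(119,97),(165,68),(217,67),(262,92),(287,134),(285,186)])/k+[126,190]
sc=(np.array([(697,146),(681,181),(640,204),(584,207),(529,190),(490,155),(480,118),(498,84)])-[390,0])/k+[340,228]
P=[]
for a,b in zip(tp,sc):
    p,e=tri(T['top'],a,T['scene'],b); P.append((plane(T['top'],a,60)+plane(T['scene'],b,60))/2)
    print(p.round(1),round(e,1),plane(T['top'],a,60)[:2].round(1),plane(T['scene'],b,60)[:2].round(1))
P=np.array(P)[:,:2]
def f(v):
    an=v[2]+np.radians(105-30*np.arange(8))
    return (v[:2]+58*np.c_[np.cos(an),np.sin(an)]-P).ravel()
r=least_squares(f,[*P.mean(0),0]); print('hub,yaw',r.x.round(3),np.abs(r.fun).max())
b=np.array([204,146])/k+[315,198]; c=np.array([188,103])/k+[179,175]
print('button',tri(T['top'],b,T['scene'],c),plane(T['top'],b,72),plane(T['scene'],c,72))
print(viewer.camera_info('wrist'),monitor.state()['tcp_rot'])
```

```text
[572.  289.9  59.3] 1.1 [572.  289.1] [572.4 290.4]
[602.3 290.4  60.9] 3.4 [602.1 292.4] [602.3 288.8]
[627.  273.3  59. ] 0.0 [626.7 273. ] [628.  273.3]
[642.8 247.2  60.1] 0.8 [642.9 246.8] [642.5 247.5]
[642.2 217.4  59.1] 1.0 [642.1 216.6] [642.8 218. ]
[625.9 190.9  59.3] 0.8 [625.9 190.4] [626.4 191.4]
[600.2 176.7  58.9] 1.4 [600.2 175.8] [601.  177.6]
[569.7 177.5  59.3] 1.2 [569.7 176.8] [570.2 178.2]
hub,yaw [ 5.86198e+02  2.33337e+02 -1.80000e-02] 1.491337682513688
button (array([ 552.23235211, -238.64650292,   66.24439694]), np.float64(0.6718506332516558)) [ 551.26592724 -237.82553962   72.        ] [ 558.64905776 -233.52052936   72.        ]
{'K': array([[325.62101274,   0.        , 278.27369987],
       [  0.        , 325.62101274, 210.86699889],
       [  0.        ,   0.        ,   1.        ]]), 'camera_from_world': array([[ 2.82223170e-01,  9.59348608e-01, -5.74877074e-04,
        -6.25004276e+02],
       [ 9.28694116e-01, -2.73054799e-01,  2.50934883e-01,
        -2.83620327e+01],
       [ 2.40577058e-01, -7.13535232e-02, -9.68003799e-01,
         3.88969264e+02],
       [ 0.00000000e+00,  0.00000000e+00,  0.00000000e+00,
         1.00000000e+00]])} [-3.14063583e+00 -8.84224138e-05  2.85580761e+00]
```

Hub at about (586,233), yaw -0.018 rad, and the marks come out at z≈60 as the text says. The button is at about (553,-237). Shutting the fingers and approaching the nose from its anticlockwise side.

Emit:
move_arm(claw=0, moves=[-0.317, -0.132, 0, 0, -0.317, -0.132, 0, 0, -0.317, -0.132, 0, 0, -0.317, -0.132, 0, 0, -0.317, -0.132, 0.05, 0, -0.317, -0.132, 0.05, 0, -0.317, -0.132, 0.05, 0, -0.317, -0.132, 0.1, 0, -0.317, -0.132, 0.1, 0, -0.317, -0.132, 0.1, 0])

```text
t: 1.35
eef_pos: [577.7, 274.4, 123.6]
tcp_rot: [-3.141, -0.0, 2.856]
ft_force: [0.6, 1.1, 0.4]
opening: 0.025
grip_force: 0.0
```

```bash
cat >> h.py <<'E'
H=np.array([586.2,233.3])
def tool(p,yaw,goal,gyaw=None):
    "shift in tool units from p to goal, turn in units"
    d=np.asarray(goal)-p; c,s=np.cos(yaw),np.sin(yaw)
    r=np.array([d[0]*c+d[1]*s, d[0]*s-d[1]*c, -d[2]])/150
    w=0 if gyaw is None else -((gyaw-yaw+np.pi)%(2*np.pi)-np.pi)/(np.pi/2)
    return np.r_[r,w].round(3)
def fing(a,gap,z,r=38):
    "TCP beside the nose at angle a (deg), gap mm off its anticlockwise side; and yaw"
    a=np.radians(a);u=np.array([np.cos(a),np.sin(a)]);d=np.array([np.sin(a),-np.cos(a)])
    return np.r_[H+r*u-(15+gap)*d,z],a+np.pi/2
E
python3 - <<'E'
from h import *
import cv2
s=monitor.state();i=viewer.camera_info('wrist')
print(s['eef_pos'],s['tcp_rot'],s['joints'],s['ft_force'],s['opening'],tool(s['eef_pos'],s['tcp_rot'][2],*fing(74,5,72)))
im=viewer.read_camera('wrist')[:,:,::-1]; cv2.imwrite('pics/w1.png',im)
def pix(p):
    M=i["camera_from_world"]; q=i["K"]@(M[:3,:3]@p+M[:3,3]); return (q[:2]/q[2]).round(1)
print('hub',pix(np.r_[H,86]),'nose',pix(np.r_[H+46*np.array([.276,.961]),86]))
E
```

```text
[577.66716537 274.39921479 123.57897615] [-3.14144893e+00 -3.94736794e-04  2.85575836e+00] [ 3.40177273e-01  5.81554090e-01  1.59290319e+00  1.39421670e-04
  9.67539471e-01 -9.44863914e-01] [0.63933979 1.11869183 0.44730172] 0.02545482110786198 [ 0.003  0.006  0.344 -0.004]
hub [228.6 249.8] nose [289.8 249.4]
```

View pics/w1.png

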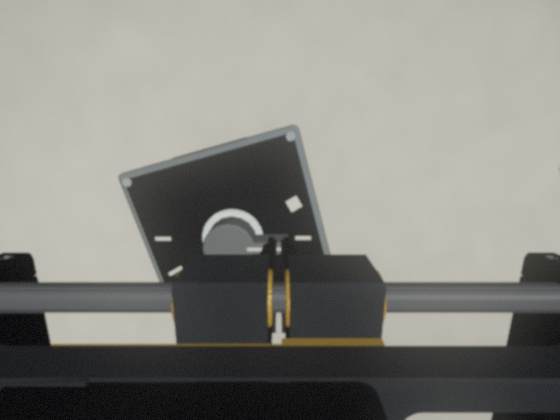

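The projected nose row of 249 matches the white line in the wrist view at (265,249). The fingertip is just on the off-mark side. Descending.

Emit:
move_arm(moves=[0.003, 0.006, 0.1, -0.004, 0, 0, 0.12, 0, 0, 0, 0.1, 0, 0, 0, 0.03, 0, 0, 0, 0, 0])

```text
t: 2.02
eef_pos: [576.2, 277.0, 71.7]
tcp_rot: [-3.142, -0.0, 2.863]
ft_force: [0.4, 1.1, 1.0]
opening: 0.006
grip_force: 0.0
```

```bash
cat > plan.py <<'E'
import sys
from h import *
# nose-angle path: python3 plan.py gap z a0 a1 n
gap,z,a0,a1,n=map(float,sys.argv[1:]);s=monitor.state()
print(s['eef_pos'].round(1),s['tcp_rot'].round(3),s['ft_force'].round(1),round(s['opening'],3))
p,y=s['eef_pos'],s['tcp_rot'][2]
for a in np.linspace(a0,a1,int(n)+1)[0:]:
    g,gy=fing(a,gap,z); print(round(a,1),list(tool(p,y,g,gy))); p,y=g,gy
E
python3 plan.py 0 71 74 52 5
```

```text
[576.2 277.   71.7] [-3.142 -0.     2.863] [0.4 1.1 1. ] 0.006
74.0 [np.float64(-0.045), np.float64(-0.009), np.float64(0.005), np.float64(0.0)]
69.6 [np.float64(-0.02), np.float64(0.007), np.float64(-0.0), np.float64(0.049)]
65.2 [np.float64(-0.02), np.float64(0.007), np.float64(-0.0), np.float64(0.049)]
60.8 [np.float64(-0.02), np.float64(0.007), np.float64(-0.0), np.float64(0.049)]
56.4 [np.float64(-0.02), np.float64(0.007), np.float64(-0.0), np.float64(0.049)]
52.0 [np.float64(-0.02), np.float64(0.007), np.float64(-0.0), np.float64(0.049)]
```

Emit:
move_arm(moves=[-0.045, -0.009, 0.005, 0, -0.02, 0.007, 0, 0.049, -0.02, 0.007, 0, 0.049, -0.02, 0.007, 0, 0.049, -0.02, 0.007, 0, 0.049, -0.02, 0.007, 0, 0.049, 0, 0, 0, 0, 0, 0, 0, 0])

```text
t: 3.02
eef_pos: [598.4, 271.9, 71.3]
tcp_rot: [3.141, 0.0, 2.479]
ft_force: [-0.6, -0.5, -0.2]
opening: 0.005
grip_force: 0.0
```

```bash
cat > sel.py <<'E'
import sys,cv2
from h import *
s=monitor.state();n=sys.argv[1]
def pix(i,p):
    M=i["camera_from_world"]; q=i["K"]@(M[:3,:3]@p+M[:3,3]); return (q[:2]/q[2])
out=[]
for c in('top','scene'):
    im=viewer.read_camera(c)[:,:,::-1]; u,v=pix(T[c],np.r_[H,60]).astype(int)
    cr=cv2.resize(im[v-38:v+38,u-50:u+50],(400,304),interpolation=cv2.INTER_CUBIC)
    out.append(np.clip(cr*1.5,0,255).astype('uint8'))
cv2.imwrite(f'pics/{n}.png',np.hstack(out))
print(s['t'],s['ft_force'].round(1))
E
python3 sel.py s1; python3 plan.py 0 71 52 22 6
```

```text
3.025 [-0.6 -0.5 -0.2]
[598.3 272.   71.3] [3.141 0.    2.478] [ 0.5  0.8 -0.2] 0.004
52.0 [np.float64(0.005), np.float64(0.001), np.float64(0.002), np.float64(-0.0)]
47.0 [np.float64(-0.022), np.float64(0.008), np.float64(-0.0), np.float64(0.056)]
42.0 [np.float64(-0.022), np.float64(0.008), np.float64(-0.0), np.float64(0.056)]
37.0 [np.float64(-0.022), np.float64(0.008), np.float64(-0.0), np.float64(0.056)]
32.0 [np.float64(-0.022), np.float64(0.008), np.float64(-0.0), np.float64(0.056)]
27.0 [np.float64(-0.022), np.float64(0.008), np.float64(-0.0), np.float64(0.056)]
22.0 [np.float64(-0.022), np.float64(0.008), np.float64(-0.0), np.float64(0.056)]
```

View pics/s1.png

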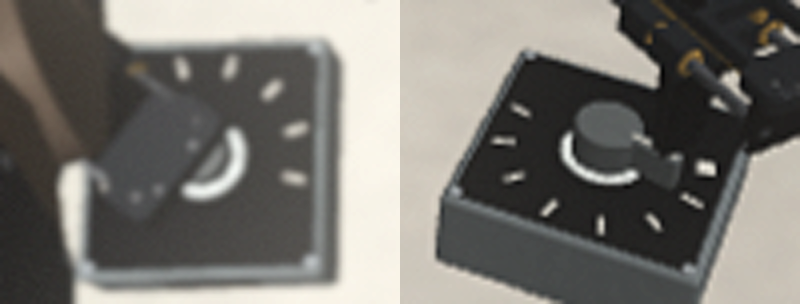

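Unclear from this view whether the nose moved, so I'll compute where it should appear for each angle.

Run:
```python
from h import *
def pix(i,p):
    M=i["camera_from_world"]; q=i["K"]@(M[:3,:3]@p+M[:3,3]); return (q[:2]/q[2])
for c in('scene',):
    i=T[c];h0=pix(i,np.r_[H,60]).astype(int)
    f=lambda p:((pix(i,np.array(p))-h0+[50,38])*4+[400,0]).round()
    print('hub',f([*H,86]),'tcp',f(monitor.state()['eef_pos']))
    for a in(104,74,59,44):
        r=np.radians(a); print(a,f([H[0]+46*np.cos(r),H[1]+46*np.sin(r),86]),f([H[0]+58*np.cos(r),H[1]+58*np.sin(r),60]))
```

```text
hub [609. 122.] tcp [667. 173.]
104 [691. 132.] [705. 168.]
74 [680. 158.] [692. 201.]
59 [667. 168.] [676. 214.]
44 [650. 175.] [654. 222.]
```

```bash
cat > sel2.py <<'E'
import sys,cv2
from h import *
im=viewer.read_camera('scene')[:,:,::-1]
cr=cv2.resize(im[235:290,350:425],(400,293),interpolation=cv2.INTER_CUBIC)
w=viewer.read_camera('wrist')[:,:,::-1]
w=cv2.resize(w[120:300,140:386],(400,293))
cv2.imwrite(f'pics/{sys.argv[1]}.png',np.clip(np.hstack([cr,w])*2.2,0,255).astype('uint8'))
print(monitor.state()['t'])
E
python3 sel2.py z1
```

```text
3.225
```

View pics/z1.png

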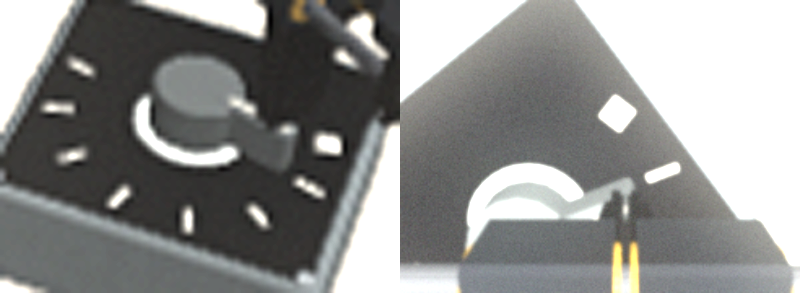

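Run:
```python
from h import *
def pix(i,p):
    M=i["camera_from_world"]; q=i["K"]@(M[:3,:3]@p+M[:3,3]); return (q[:2]/q[2])
w=viewer.camera_info('wrist');s=monitor.state()
fw=lambda p:((pix(w,np.array(p))-[140,120])*400/246+[400,0]).round()
fs=lambda p:((pix(T['scene'],np.array(p))-[350,235])*400/75).round()
t=s['eef_pos'];print(s['ft_force'],s['moment'],s['tau'].round(2))
print('tcp',fw(t),fs(t),'up20',fw(t+[0,0,20]),fs(t+[0,0,20]),'hub',fw([*H,86]),fs([*H,86]))
for a in(104,84,74,64,59,44):
    r=np.radians(a);n=[H[0]+46*np.cos(r),H[1]+46*np.sin(r),86];m=[H[0]+58*np.cos(r),H[1]+58*np.sin(r),60]; print(a,fw(n),fs(n),fw(m),fs(m))
```

```text
[-0.56622306 -0.30776727  0.01757763] [-0.02804466  0.01378751 -0.02540271] [-4.000e-02 -6.818e+01 -2.184e+01  4.000e-02  8.000e-02 -2.000e-02]
tcp [624. 199.] [276. 151.] up20 [624. 219.] [283. 117.] hub [519. 250.] [199.  82.]
104 [596. 154.] [308.  96.] [618. 113.] [327. 143.]
84 [627. 187.] [302. 120.] [652. 150.] [319. 174.]
74 [637. 206.] [294. 131.] [663. 172.] [310. 188.]
64 [643. 226.] [283. 140.] [670. 195.] [296. 200.]
59 [645. 236.] [276. 144.] [672. 206.] [288. 205.]
44 [644. 266.] [253. 153.] [671. 241.] [258. 217.]
```

The nose hasn't moved, although the TCP reading puts the fingertip inside it and the force is near zero. The real tip probably sits higher than the TCP. I'll lift, go back to the off-mark side and feel for the box top.

Emit:
move_arm(moves=[0, 0, -0.15, 0, 0.06, 0, 0, -0.08, 0.06, 0, 0, -0.08, 0.05, 0, 0, -0.08, 0, 0, 0, 0])

```text
t: 3.85
eef_pos: [576.3, 285.4, 93.7]
tcp_rot: [3.142, -0.0, 2.854]
ft_force: [-0.0, 0.8, 0.1]
opening: 0.003
grip_force: 0.0
```

```bash
python3 plan.py 10 72 74 74 1
```

```text
[576.3 285.4  93.7] [ 3.142 -0.     2.854] [-0.   0.8  0.1] 0.003
74.0 [np.float64(0.007), np.float64(-0.062), np.float64(0.145), np.float64(-0.005)]
74.0 [np.float64(0.0), np.float64(0.0), np.float64(-0.0), np.float64(-0.0)]
```

Emit:
move_arm(moves=[0.007, -0.062, 0.1, 0, 0, 0, 0.045, 0, 0, 0, 0.03, 0, 0, 0, 0.03, 0, 0, 0, 0, 0])

```text
t: 4.47
eef_pos: [572.9, 276.6, 62.6]
tcp_rot: [-3.142, -0.0, 2.854]
ft_force: [0.2, -0.2, -0.4]
opening: 0.006
grip_force: 0.0
```

```bash
python3 plan.py 0 63 74 66 2
python3 - <<'E'
from h import *
import cv2
i=viewer.camera_info('scene')
def pix(p):
    M=i["camera_from_world"]; q=i["K"]@(M[:3,:3]@p+M[:3,3]); return (q[:2]/q[2])
t=monitor.state()['eef_pos']; u=pix(t); print(u, pix(t+[0,0,15]))
x,y=50,38
im=viewer.read_camera('scene')[:,:,::-1][int(u[1])-35:int(u[1])+35,int(u[0])-47:int(u[0])+47]
cr=cv2.resize(im,None,fx=4.26,fy=4.26,interpolation=cv2.INTER_CUBIC)
w=viewer.read_camera('wrist')[:,:,::-1][180:300,200:360]; w=cv2.resize(w,(400,298),interpolation=cv2.INTER_CUBIC)
print(cr.shape)
cv2.imwrite('pics/z2.png',np.hstack([np.clip(cr[:298,:400]*2.5,0,255).astype('uint8'),np.clip(w*3.,0,255).astype('uint8')]))
E
```

```text
[572.9 276.6  62.6] [-3.142 -0.     2.854] [ 0.2 -0.2 -0.4] 0.006
74.0 [np.float64(-0.065), np.float64(0.001), np.float64(-0.002), np.float64(-0.005)]
70.0 [np.float64(-0.018), np.float64(0.006), np.float64(-0.0), np.float64(0.044)]
66.0 [np.float64(-0.018), np.float64(0.006), np.float64(-0.0), np.float64(0.044)]
[405.81786351 259.61348468] [406.84479921 254.92828667]
(298, 400, 3)
```

View pics/z2.png

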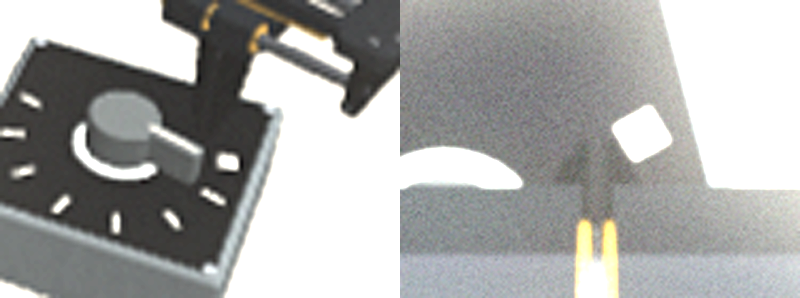

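The finger hangs just behind the nose (scene crop about (215,130)) and the nose is still at mark 1. At this lower height I'll push a little and read the force.

Emit:
move_arm(moves=[-0.065, 0, 0, 0, -0.018, 0.006, 0, 0.044, -0.018, 0.006, 0, 0.044, 0, 0, 0, 0])

```text
t: 5.08
eef_pos: [588.6, 273.7, 63.3]
tcp_rot: [3.141, 0.0, 2.716]
ft_force: [-1.0, 0.8, 5.0]
opening: 0.005
grip_force: 2.1
```

```bash
python3 - <<'E'
from h import *
for k in range(3):
    viewer.read_camera('top'); s=monitor.state(); print(s['t'],s['eef_pos'],s['ft_force'].round(2),s['moment'].round(2))
E
python3 plan.py 0 63 66 52 3
```

```text
5.125 [588.43876984 273.72590995  63.26575964] [-1.1   0.72  4.63] [0.04 0.27 0.  ]
5.175 [588.31799832 273.78991231  63.24393333] [-2.44 -0.03  4.37] [ 0.1   0.29 -0.01]
5.225 [588.2534366  273.80531712  63.22826538] [-1.63  1.45  5.33] [0.08 0.32 0.01]
[588.3 273.8  63.2] [3.141 0.    2.717] [-1.6  1.4  5.3] 0.008
66.0 [np.float64(0.003), np.float64(0.001), np.float64(0.002), np.float64(-0.003)]
61.3 [np.float64(-0.021), np.float64(0.007), np.float64(-0.0), np.float64(0.052)]
56.7 [np.float64(-0.021), np.float64(0.007), np.float64(-0.0), np.float64(0.052)]
52.0 [np.float64(-0.021), np.float64(0.007), np.float64(-0.0), np.float64(0.052)]
```

The 5 N upward force with almost no side force means the tip is riding on the nose's top edge, at 86 mm. The real tip is therefore about 23 mm above the reported TCP. I'll back off and check by going lower at the side.

Emit:
move_arm(moves=[0, 0, -0.05, 0, 0.05, 0, 0, -0.044, 0.055, 0, 0, -0.044, 0, 0, 0.05, 0, 0, 0, 0.02, 0, 0, 0, 0.015, 0, 0, 0, 0, 0])

```text
t: 6.1
eef_pos: [573.5, 279.6, 57.3]
tcp_rot: [-3.141, -0.0, 2.854]
ft_force: [-0.0, 0.3, -0.5]
opening: 0.006
grip_force: 0.0
```

```bash
python3 plan.py 6 50 74 74 1; python3 -c "
from cell import env;print(env.grip_depth,[a for a in dir(env) if a[0]!='_'])"
```

```text
[573.5 279.6  57.3] [-3.141 -0.     2.854] [-0.   0.3 -0.5] 0.006
74.0 [np.float64(-0.027), np.float64(-0.02), np.float64(0.049), np.float64(-0.006)]
74.0 [np.float64(0.0), np.float64(0.0), np.float64(-0.0), np.float64(-0.0)]
18.8 ['IKError', 'grip_depth']
```

Confirmed: no contact with the TCP reading at 57 mm, below the box top. Now down to 50 (real tip about 72) and push the first click.

Emit:
move_arm(moves=[0, -0.02, 0.025, 0, -0.02, 0, 0.024, -0.006, 0, 0, 0, 0, -0.04, 0, 0, 0, -0.018, 0.006, 0, 0.044, -0.018, 0.006, 0, 0.044, 0, 0, 0, 0])

```text
t: 6.98
eef_pos: [587.0, 274.5, 50.2]
tcp_rot: [3.141, -0.0, 2.726]
ft_force: [-2.7, 1.4, 0.4]
opening: 0.004
grip_force: 1.0
```

```bash
python3 plan.py 0 50 66 52 3
python3 - <<'E'
from h import *
for k in range(3):
    viewer.read_camera('top'); s=monitor.state(); print(s['t'],s['eef_pos'],s['ft_force'].round(2),s['moment'].round(2))
E
```

```text
[587.  274.5  50.2] [ 3.141 -0.     2.726] [-2.7  1.4  0.4] 0.004
66.0 [np.float64(-0.007), np.float64(0.0), np.float64(0.002), np.float64(0.002)]
61.3 [np.float64(-0.021), np.float64(0.007), np.float64(-0.0), np.float64(0.052)]
56.7 [np.float64(-0.021), np.float64(0.007), np.float64(-0.0), np.float64(0.052)]
52.0 [np.float64(-0.021), np.float64(0.007), np.float64(-0.0), np.float64(0.052)]
7.025 [586.92729364 274.53228122  50.25891012] [-1.24  1.46 -1.16] [0.24 0.21 0.02]
7.075 [586.89694375 274.5341325   50.26007849] [-1.01  1.42  0.53] [0.35 0.24 0.02]
7.125 [586.86949393 274.5323056   50.27378714] [-1.61  2.16  0.88] [ 0.38  0.22 -0.04]
```

Sideways force of 2–3 N, so the push now acts on the nose's flank. Continuing through the click.

Emit:
move_arm(moves=[-0.007, 0, 0, 0, -0.021, 0.007, 0, 0.052, -0.021, 0.007, 0, 0.052, -0.021, 0.007, 0, 0.052, 0, 0, 0, 0, 0, 0, 0, 0])

```text
t: 7.88
eef_pos: [597.6, 272.1, 50.2]
tcp_rot: [3.142, 0.0, 2.482]
ft_force: [0.4, 0.2, -0.4]
opening: 0.006
grip_force: 0.0
```

```bash
cat > nose.py <<'E'
# angle of the white line on the nose: bright pixels in the annulus 22..45 mm at z=86, from the scene camera
import cv2
from h import *
im=viewer.read_camera('scene').astype(float); g=im.min(2)
i=T['scene'];M=i["camera_from_world"]
A=np.arange(-80,100,1.)
def samp(a,r,z):
    a=np.radians(a);p=np.array([H[0]+r*np.cos(a),H[1]+r*np.sin(a),z])
    q=i["K"]@(M[:3,:3]@p+M[:3,3]);return q[:2]/q[2]
pts=np.float32([[samp(a,r,86) for r in np.arange(24,45,2)] for a in A])
v=cv2.remap(np.float32(g),pts[...,0],pts[...,1],cv2.INTER_LINEAR).mean(1)
o=np.argsort(-v)[:8]; print('line angle',[(A[k],round(float(v[k]))) for k in o],'median',np.median(v))
E
python3 nose.py; python3 sel2.py z3; python3 plan.py 0 50 52 22 6
```

```text
line angle [(np.float64(43.0), 103), (np.float64(44.0), 102), (np.float64(42.0), 101), (np.float64(45.0), 96), (np.float64(41.0), 96), (np.float64(46.0), 90), (np.float64(40.0), 88), (np.float64(47.0), 83)] median 43.26194
8.025
[597.6 272.2  50.3] [3.142 0.    2.481] [ 0.1 -0.7  0.2] 0.003
52.0 [np.float64(0.0), np.float64(0.002), np.float64(0.002), np.float64(0.002)]
47.0 [np.float64(-0.022), np.float64(0.008), np.float64(-0.0), np.float64(0.056)]
42.0 [np.float64(-0.022), np.float64(0.008), np.float64(-0.0), np.float64(0.056)]
37.0 [np.float64(-0.022), np.float64(0.008), np.float64(-0.0), np.float64(0.056)]
32.0 [np.float64(-0.022), np.float64(0.008), np.float64(-0.0), np.float64(0.056)]
27.0 [np.float64(-0.022), np.float64(0.008), np.float64(-0.0), np.float64(0.056)]
22.0 [np.float64(-0.022), np.float64(0.008), np.float64(-0.0), np.float64(0.056)]
```

View pics/z3.png

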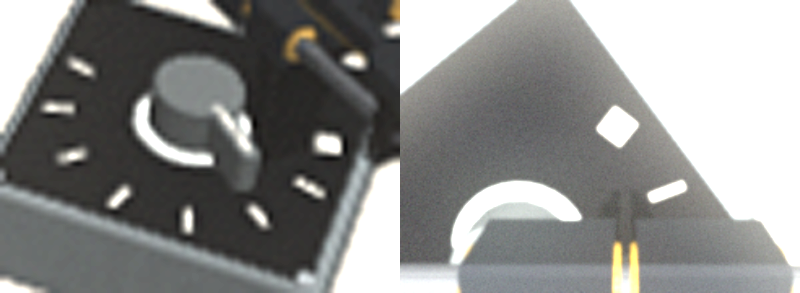

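The nose now points at mark 2 (line measured at 43°, expected 44°), and my line-angle detector works. Pushing to mark 3.

Emit:
move_arm(moves=[-0.022, 0.008, 0, 0.056, -0.022, 0.008, 0, 0.056, -0.022, 0.008, 0, 0.056, -0.022, 0.008, 0, 0.056, -0.022, 0.008, 0, 0.056, -0.022, 0.008, 0, 0.056, 0, 0, 0, 0, 0, 0, 0, 0])

```text
t: 9.02
eef_pos: [615.5, 261.7, 50.2]
tcp_rot: [3.142, -0.0, 1.955]
ft_force: [1.3, -0.4, 0.5]
opening: 0.006
grip_force: 0.0
```

```bash
python3 nose.py; python3 plan.py 0 50 22 -8 6|head -3
```

```text
line angle [(np.float64(14.0), 108), (np.float64(13.0), 105), (np.float64(12.0), 102), (np.float64(11.0), 97), (np.float64(15.0), 97), (np.float64(10.0), 90), (np.float64(16.0), 82), (np.float64(9.0), 81)] median 25.418724
[615.5 261.8  50.3] [ 3.142 -0.     1.954] [-0.3 -0.3 -0. ] 0.002
22.0 [np.float64(-0.003), np.float64(0.001), np.float64(0.002), np.float64(-0.0)]
17.0 [np.float64(-0.022), np.float64(0.008), np.float64(-0.0), np.float64(0.056)]
```

Mark 3 (13°, expected 14°). Next, mark 4.

Emit:
move_arm(moves=[-0.025, 0.008, 0, 0.056, -0.022, 0.008, 0, 0.056, -0.022, 0.008, 0, 0.056, -0.022, 0.008, 0, 0.056, -0.022, 0.008, 0, 0.056, -0.022, 0.008, 0, 0.056, 0, 0, 0, 0, 0, 0, 0, 0])

```text
t: 10.07
eef_pos: [625.8, 243.3, 50.2]
tcp_rot: [-3.142, -0.0, 1.427]
ft_force: [-0.0, -0.2, 0.5]
opening: 0.003
grip_force: 0.0
```

```bash
python3 nose.py; python3 plan.py 0 50 -8 -38 6|head -3
```

```text
line angle [(np.float64(45.0), 69), (np.float64(46.0), 69), (np.float64(47.0), 68), (np.float64(44.0), 68), (np.float64(48.0), 67), (np.float64(43.0), 67), (np.float64(42.0), 66), (np.float64(49.0), 66)] median 20.980824
[625.8 243.2  50.2] [-3.142 -0.     1.427] [ 0.3 -0.1  0.8] 0.003
-8.0 [np.float64(-0.002), np.float64(0.001), np.float64(0.002), np.float64(-0.003)]
-13.0 [np.float64(-0.022), np.float64(0.008), np.float64(-0.0), np.float64(0.056)]
```

The gripper now hides the nose, but the force is zero, so it has snapped on to mark 4. The last push stops at -38°: past half way, short of mark 5 at -46°.

Emit:
move_arm(moves=[-0.024, 0.008, 0, 0.053, -0.022, 0.008, 0, 0.056, -0.022, 0.008, 0, 0.056, -0.022, 0.008, 0, 0.056, -0.022, 0.008, 0, 0.056, -0.022, 0.008, 0, 0.056, 0, 0, 0, 0, 0, 0, 0, 0])

```text
t: 11.12
eef_pos: [625.6, 222.1, 50.3]
tcp_rot: [-3.142, -0.0, 0.904]
ft_force: [-0.1, 0.0, -0.8]
opening: 0.004
grip_force: 0.0
```

```bash
python3 plan.py 0 50 -38 -40 1
```

```text
[625.6 222.1  50.3] [-3.142 -0.     0.904] [-0.1  0.  -0.8] 0.004
-38.0 [np.float64(-0.003), np.float64(0.0), np.float64(0.002), np.float64(-0.002)]
-40.0 [np.float64(-0.009), np.float64(0.003), np.float64(-0.0), np.float64(0.022)]
```

Force is zero. Back off, lift, head towards the start box and check the selector.

Emit:
move_arm(moves=[0.06, 0, 0, 0, 0, 0, -0.2, 0, 0, 0, -0.3, 0, -0.25, 0.2, -0.2, 0, -0.25, 0.2, 0, 0, -0.25, 0.2, 0, 0, -0.25, 0.2, 0, 0, 0, 0, 0, 0])

```text
t: 12.12
eef_pos: [632.8, 34.5, 155.3]
tcp_rot: [3.141, -0.0, 0.899]
ft_force: [-0.2, 0.9, -0.3]
opening: 0.005
grip_force: 0.0
```

```bash
python3 nose.py; python3 sel2.py z4; python3 sel.py s4
python3 - <<'E'
from h import *
s=monitor.state();print(s['eef_pos'],s['tcp_rot'],s['joints'].round(2),tool(s['eef_pos'],s['tcp_rot'][2],[510,-237,150]))
E
```

```text
line angle [(np.float64(-47.0), 100), (np.float64(-48.0), 100), (np.float64(-46.0), 98), (np.float64(-49.0), 96), (np.float64(-45.0), 93), (np.float64(-50.0), 90), (np.float64(-44.0), 86), (np.float64(-51.0), 82)] median 48.529343
12.275
12.275 [0.3 0.3 0.8]
[632.3593673   38.29180146 155.18885123] [-3.14144890e+00 -1.68661963e-04  9.03443634e-01] [-0.04  0.54  1.58  0.    1.02  0.62] [-1.946  0.495  0.035  0.   ]
```

View pics/s4.png

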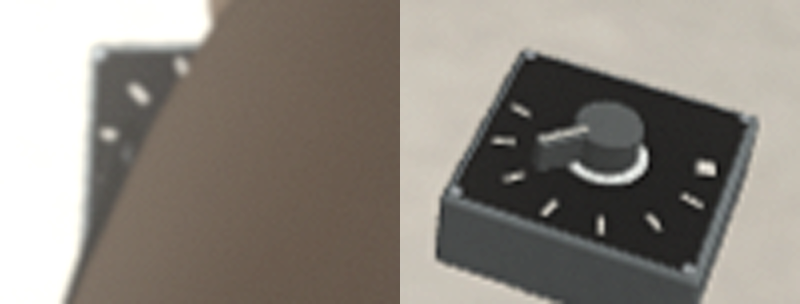

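The selector points at mark 5: line at -47.5°, expected -46°, on the fifth bar in the scene view at (514,177). Going over the start button.

Emit:
move_arm(moves=[-0.296, 0.12, 0, 0, -0.296, 0.12, 0, 0, -0.296, 0.12, 0, 0, -0.296, 0.12, 0, 0, -0.296, 0.12, 0, 0, -0.296, 0.12, 0, 0, 0, 0, 0.2, 0, 0, 0, 0.2, 0, 0, 0, 0, 0, 0, 0, 0, 0])

```text
t: 13.62
eef_pos: [552.6, -238.6, 96.2]
tcp_rot: [3.141, -0.0, 0.903]
ft_force: [0.2, -0.1, -0.2]
opening: -0.0
grip_force: 0.0
```

Run:
```python
from h import *
import cv2
s=monitor.state();i=viewer.camera_info('wrist')
print(s['eef_pos'],s['tcp_rot'],s['ft_force'],tool(s['eef_pos'],s['tcp_rot'][2],[552,-238,52]))
im=viewer.read_camera('wrist')[:,:,::-1]; 
cv2.imwrite('pics/b.png',np.clip(im*1.5,0,255).astype('uint8'))
M=i["camera_from_world"]; q=i["K"]@(M[:3,:3]@[552,-238,72]+M[:3,3]); print((q[:2]/q[2]).round(1))
```

```text
[ 552.57493817 -238.61754603   96.21573811] [ 3.14051105e+00 -2.70396474e-04  9.02890938e-01] [ 0.16463746 -0.09482789 -0.24147361] [ 0.001 -0.006  0.295  0.   ]
[276.7 231.3]
```

View pics/b.png

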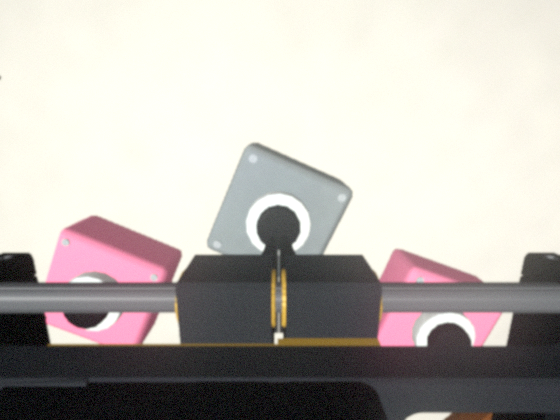

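The wrist view shows the grey start box with its button at about (279,228), against a predicted (277,231), so within 3 mm. Descending until contact.

Emit:
move_arm(moves=[0.01, 0, 0.12, 0, 0, 0, 0.1, 0, 0, 0, 0.06, 0, 0, 0, 0.02, 0, 0, 0, 0, 0])

```text
t: 14.3
eef_pos: [552.7, -237.9, 50.1]
tcp_rot: [-3.141, -0.0, 0.902]
ft_force: [0.1, 0.5, 0.3]
opening: 0.004
grip_force: 0.0
```

Emit:
move_arm(moves=[0, 0, 0.013, 0, 0, 0, 0.013, 0, 0, 0, 0, 0])

```text
t: 14.68
eef_pos: [553.0, -238.0, 46.6]
tcp_rot: [3.141, -0.0, 0.902]
ft_force: [0.9, -0.4, 3.7]
opening: 0.001
grip_force: 1.5
```

Emit:
move_arm(moves=[0, 0, 0.013, 0, 0, 0, 0.01, 0, 0, 0, 0, 0, 0, 0, 0, 0])

```text
t: 15.18
eef_pos: [553.0, -238.0, 43.4]
tcp_rot: [3.141, -0.0, 0.902]
ft_force: [-1.0, 0.7, 10.3]
opening: 0.004
grip_force: 4.6
```

10 N is well past the 5 N spring force, so the button is at its stop, 6 mm down. Releasing.

Emit:
move_arm(moves=[0, 0, -0.03, 0, 0, 0, -0.1, 0, 0, 0, -0.3, 0, 0, 0, -0.3, 0, 0, 0, 0, 0, 0, 0, 0, 0])

```text
t: 15.92
eef_pos: [552.2, -237.5, 152.1]
tcp_rot: [-3.141, 0.0, 0.902]
ft_force: [0.0, 0.2, 0.0]
opening: 0.005
grip_force: 0.0
```

```bash
python3 nose.py
python3 - <<'E'
from h import *
import cv2
a=viewer.read_camera('scene').astype(int);b=cv2.imread('pics/scene0.png')[:,:,::-1].astype(int)
for n,(x,y) in dict(dish=(260,288),scraper=(313,320),block=(325,207),bottle=(214,262)).items():
    print(n,np.abs(a-b)[y-18:y+18,x-18:x+18].mean().round(1))
s=monitor.state();print(s['eef_pos'],s['ft_force'])
print(order.job_done())
E
```

```text
line angle [(np.float64(-47.0), 98), (np.float64(-48.0), 97), (np.float64(-46.0), 95), (np.float64(-49.0), 94), (np.float64(-45.0), 90), (np.float64(-50.0), 88), (np.float64(-44.0), 84), (np.float64(-51.0), 80)] median 46.946114
dish 9.1
scraper 7.7
block 7.1
bottle 7.3
[ 552.07175967 -237.531096    151.28041786] [-0.10191969  0.92675059 -1.42292959]
the job is handed in; nothing more can be done
None
```

The job is handed in: the selector stands at speed 5 (about -47°, mark 5 at -46°). The start button was then pressed to its stop and released, and nothing suggests the dish, scraper, block or bottle moved.

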